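# Set the drop-in length stop on the cutting jig

### The job

Set up the cutting jig for this bag panel: take the stop with the wing grip out of the tool block, drop its foot into the open part of the jig's track, and slide it along so that it pushes the loose pattern square up against the end fence. Keep it pushed snug, press the grip down and twist it a quarter turn clockwise, and let it up so that the foot locks under the track and the pattern stays firmly nipped between stop and fence. Work gently - do not ram the pattern or lean hard on the jig - let go at the end, and leave everything else on the bench where it is.

Things in the scene. Friction and masses are not known exactly. Their poses are not given: they have to be found in the camera images.
- stop: Drop-in track stop, loose, 68 mm tall, 0.2 kg, upright in a socket of the tool block. Origin: centre of its foot's underside, z up. Foot: steel hammer head 23 mm (x) by 12 (y), 6 high. Above it an 11 mm stem, z 6 to 34, carrying a sprung, freely spinning round steel collar 44 mm wide, 10 thick, underside at z 10 when free; a black hub 27 mm wide, z 34 to 40; and the wing grip.
- stop_grip (a point): Middle of the stop's wing grip, 54 mm above the foot's underside; axes as the stop's. The grip is a flat upright black bar 40 mm long along x (parallel to the foot), 12 mm thick along y, 28 mm high (z 40 to 68 from the foot's underside), free on both faces: pinched from above across its 12 mm.
- stop_foot (a point): The same point as the stop's origin. The foot's corners that lead in a clockwise turn (seen from above) are rounded, the other two square: under the track lips it turns clockwise only, and the channel walls stop it after about 95 degrees.
- collar (a joint): How far the collar is pushed up the stem (m): 0 free, 0.004 when the foot is locked under the lips, at most 0.012. The spring gives 4.5 N at 0 plus 1.5 N per mm. From the collar resting on the track, press the grip down more than 4 mm for the foot to clear the lips and turn (6 to 9 mm is good, 13 to 18 N); at 11 mm the foot is on the channel floor. Let up, the spring clamps the foot to the lips.
- jig: Cutting jig, fixed: plywood board 220 mm (x) by 400 (y), top 34 mm above its underside, aluminium T-track flush along its middle in y, full length. Origin: centre of its underside. Slot mouth 14 mm wide, lips 8 thick, channel below 24 wide, 13 high. An adjustable fence bar 16 mm high lies square across the +y end, its face (to -y) set anywhere from y 100 to 172 and not measured: find it by feel.
- slot_mid (a point): Point on the slot's centre line at the middle of the jig, at the height of the board's top; axes as the jig's (y runs along the slot towards the fence).
- pattern: Loose dark hardboard bag panel lying flat on the jig across the slot, between the open track and the fence: 120 mm (x) by 140 (y), 6 thick, 0.16 kg, with a 70 by 24 mm handle opening nearer the fence. Origin at the centre of its underside. It starts roughly square, 6 to 25 mm short of the fence, slides with 1 to 2 N, and goes firm when it meets the fence.
- pattern_tail (a point): Middle of the pattern's edge that looks away from the fence, 70 mm in -y from its origin; axes as the pattern's. When the stop's collar touches it the stop's axis is 22 mm further in -y.
- block: Beech tool block, fixed, 200 mm (x) by 80 mm (y), 36 mm high, two round sockets 32 mm wide and 26 mm deep at x -50 and +50 mm, one for the stop, one for the drive punch. Origin at the centre of its underside.
- punch: Bystander: steel drive punch in the other socket, round head 22 mm diameter, collar 40 mm, standing 40 mm out of the block. Origin at its lower end, which is 16 mm below the block's top.
- rule: Bystander: steel rule 26 by 220 mm, 4 mm thick, lying on the jig near its -x edge, along the slot. Origin at the centre of its underside.
- snips: Bystander: thread snips about 28 by 115 mm, 8 mm high, lying on the jig near its +x edge. Origin at the underside, near the middle.
- tape: Bystander: roll of paper tape, 96 mm outside, 24 mm high, lying on the mat left of the jig. Origin at the centre of its underside.
- marker: Bystander: black and white marker, 130 mm long, 13 mm thick, on the mat between block and jig. Origin at the underside, near the middle.
- folder: Bystander: flat white bone folder 160 by 22 by 5 mm on the mat, to the right and far from the robot. Origin at the underside, near the middle.
- glue: Bystander: white jar 56 mm diameter, 85 mm high, left of the jig. Origin at the centre of its underside.
Mind the look-alikes: they are no part of the job. Leave any brown look-alike of the stop alone.

How it is judged (in metres and radians):
On the way, in this order (a step that is already met when the one before it is completed fails the run):
1. the stop's foot is down in the open slot, lying along it (x of stop in the frame of slot_mid between -0.003 and 0.003 m and y of stop in the frame of slot_mid between -0.19 and 0.1 m and angle between stop's own z axis and vertical below 0.08 rad and z of stop in the frame of slot_mid below -0.006 m and angle between the x axis of stop and the y axis of jig, either way round below 0.3 rad), for 0.1 s.
2. with the foot in the slot, the stop pushes the pattern home: flat, square, with over 2.5 N between collar and pattern (more than the pattern takes to slide) (x of stop in the frame of slot_mid between -0.003 and 0.003 m and y of stop in the frame of slot_mid between -0.19 and 0.1 m and angle between stop's own z axis and vertical below 0.08 rad and angle between the y axis of pattern and the y axis of jig, either way round below 0.035 rad and angle between pattern's own z axis and vertical below 0.04 rad and y of stop in the frame of pattern_tail between -0.024 and -0.0195 m and contact force between stop and pattern above 2.5 N and z of stop in the frame of slot_mid below -0.006 m), for 0.1 s.
At the end, for the whole second after the job is handed in: The stop stands upright in the slot, centred to 3 mm, square across it to 15 degrees, foot clamped under the lips, collar up 2.5 to 6 mm and touching the pattern's edge, pressing on it with over 2.5 N; the pattern lies flat, within 2 degrees of square; both at rest, the robot touching nothing (x of stop in the frame of slot_mid between -0.003 and 0.003 m and y of stop in the frame of slot_mid between -0.19 and 0.1 m and angle between stop's own z axis and vertical below 0.08 rad and z of stop in the frame of slot_mid between -0.016 and -0.0125 m and angle between the x axis of stop and the y axis of jig, either way round above 1.3 rad and value of joint collar between 0.0025 and 0.006 m and angle between the y axis of pattern and the y axis of jig, either way round below 0.035 rad and angle between pattern's own z axis and vertical below 0.04 rad and y of stop in the frame of pattern_tail between -0.024 and -0.0195 m and contact force between stop and pattern above 2.5 N and contact force between each of the fingers, the arm and anything else below 0.1 N and linear speed of each of stop, pattern below 0.01 m/s).
It fails at once if the pattern is rammed: more than 25 N between stop and pattern (contact force between stop and pattern above 25 N).
It fails at once if the stop is pressed on the jig with more than 60 N (contact force between stop and jig above 60 N).
It fails at once if a bystander is moved by more than 20 mm (distance of any of punch, rule, snips, tape, marker, folder, glue from where it was at the start of the episode above 0.02 m).
It also fails if it takes over 53 s, if anything falls off the work surface, if the arm or the gripper's body presses on something with over 40 N, if the wrist force passes 120 N, or if a joint passes its speed limit or range.

### The arm

A 6-joint arm with a two-finger parallel gripper is mounted at the origin on the work surface. World frame = base frame: x ahead of the robot, y to its left, z up, the work surface at z = 0. Lengths are in mm, angles in rad, forces in N, time in s.
With the tool pointing down it reaches from about 325 to 900 mm from the base axis. Payload 6.1 kg.
Tool frame: the origin (TCP) lies midway between the tips of the shut fingers; the grasp point (between the pads) lies arm.hold_point_z behind it (arm.hold_point_z is the distance from the TCP to the grasp point, in mm); z points along the fingers, y is the line along which they close (so a half turn about z gives the same grasp; the last joint's range is limited). The gripper opens to 87 mm and grips with 3 to 60 N. Pads are 19 mm wide; open, the fingers measure 117 mm over their backs; the gripper's body (75 mm by 190 mm) begins 51 mm behind the grasp point.
Start: joints at [1.044, 0.22, 1.526, -0, 1.395, -0.126], TCP at [243.845, 575.461, 222.538] pointing down, gripper open.
Joint ranges: [-2.98, 2.98], [-0.91, 2.08], [0.09, 2.57], [-1.24, 4.39], [0.2, 2.65], [-2.68, 2.68]. Speed limits (rad/s): [2.57, 2.57, 3.01, 3.14, 3.14, 3.14].

### API

Orientations are given as a unit quaternion [x, y, z, w].
In Python, from cell import arm gives the robot as it stands.
- The arm moves only by the tool move_arm, never from a script. Its argument "plan" is a list of rows, each an object of numbers: "x", "y", "z": the shift along the tool's x, y, z in m; "rx", "ry", "rz": the turn, a rotation vector about the tool's x, y, z in degrees. In form: [{"x": .., "y": .., "z": .., "rx": .., "ry": .., "rz": ..}, ...]. A call has 1 to 12 rows; each row is the pose to reach, as a shift and turn from the pose commanded when the call began, along the tool's axes at that moment; what a row does not reach only later rows make up. A row lasts 1/8 s, in which the tool goes at most 62.5 mm and 10.7 degrees, less where a joint would pass 70% of its speed; a pose out of reach is approached as far as the arm can. A call with a gripper value outside its range is refused whole. "jaw" is the opening, from 0 (shut) to 1 (fully open), set as the call begins (left out, the last holds). The fingers move at their own pace and stop on an object; "newtons" is the grip in N (left out, the last holds). Time passes only in rows, so rows that repeat a pose let the fingers close. It gives the time, the measured TCP pose, the force, the opening and the grip force at its end, in the units of the state.
- arm.get_state(): the state, without advancing time (a new reading comes with each control period).
- arm.get_image(name): name is "side" or "top"; returns a dict with "frame" (480x640x3 uint8, blue, green, red), "vfov" (degrees; the focal length in pixels is half the picture's height over the tangent of half this angle, whatever the lens; pixels are square), "cx", "cy" (the principal point, pixels), "origin" and "orientation" of the camera in the world. Camera axes: x right, y up, looking along -z (the intrinsics and any distortion apply to the point x, -y, -z); pixel columns grow to the right and rows downward; lengths in mm; the calibration is good to about 2 mm. A picture is of the moment at which its call begins. There is no depth.
- arm.close_job(): hands the job in; it is judged then, once.
The state is a dict: "clock": time; "joint_positions": joint angles; "joint_vel": joint speeds; "effort": joint torques, N m; "tool_pos": TCP position; "eef_rot": TCP orientation; "contact_force": force on the tool from outside, world axes, zero at the start; "torque": the same for the moment, N m; "opening": opening from 0.0 (shut) to 1.0 (fully open); "finger_force": force on a finger pad.
Only numpy, scipy, OpenCV 4.12 (cv2) and the standard library are available. Lean on these libraries where they do the work, as an engineer would, in place of code of your own. Each camera call takes 0.05 s, during which the arm holds its last target. There are 200 camera calls.

## Working session

There is one attempt and no reset: what is moved stays moved. The work goes in short steps, Python scripts to look and compute and a tool call to move; the robot and the scene stay as the last step left them, time stands still between calls to the robot, and variables do not carry over. Pictures are saved under pics/ and viewed, at most 10 in all, crops included, and the job is handed in when it is done.

Besides the shell and the picture viewer there is one more tool, called after "Request:" by a JSON object that holds its "fn" and its "kwargs", one argument or row to a line. move_arm: Moves the arm, as the interface text tells. Its arguments: {"type":"object","properties":{"plan":{"type":"array","items":{"type":"object","properties":{"x":{"type":"number"},"y":{"type":"number"},"z":{"type":"number"},"rx":{"type":"number"},"ry":{"type":"number"},"rz":{"type":"number"}}}},"jaw":{"type":"number"},"newtons":{"type":"number"}},"required":["plan"]}

```bash
ls; mkdir -p pics
python3 - <<'E'
from cell import arm
import cv2
print(arm.get_state(), arm.hold_point_z)
for n in("top","side"):
    i=arm.get_image(n); cv2.imwrite(f"pics/{n}0.png",i.pop("frame")); print(n,i)
E
```

```text
pics
{'clock': 0.0, 'joint_positions': array([ 1.04389088e+00,  2.21214340e-01,  1.52761209e+00,  2.94286330e-05,
        1.39469540e+00, -1.26122487e-01]), 'joint_vel': array([-4.85591355e-05,  1.65184128e-03,  1.27644123e-04, -7.16694661e-04,
        2.05413575e-03, -1.13841361e-03]), 'effort': array([-1.14778677e-04, -4.94613898e+01, -3.87370527e+01,  6.96704350e-02,
        5.74169517e-02, -1.43137627e-04]), 'tool_pos': array([243.53108989, 574.93082604, 221.4440412 ]), 'eef_rot': array([ 1.99055441e-01,  9.79987755e-01, -9.08976495e-04, -3.23102977e-04]), 'contact_force': array([ 0.86907915, -0.49748566, -0.92260852]), 'torque': array([ 0.0380487 , -0.0090995 ,  0.02113364]), 'finger_force': 0.0, 'opening': 0.999029323991473} 18.700000000000003
top {'vfov': 47.2979600074418, 'cx': 318.91284927568273, 'cy': 240.7993711475643, 'origin': array([ 195.71091028,   83.89850358, 1348.35323769]), 'orientation': array([-0.06852289,  0.07704721,  0.72997426, -0.67565222])}
side {'vfov': 51.01453319321366, 'cx': 321.7723258303005, 'cy': 236.0517408838451, 'origin': array([-144.19971798, -776.02721607,  809.32436464]), 'orientation': array([ 0.43416021, -0.1415471 , -0.26242004,  0.85006179])}
```

View pics/top0.png

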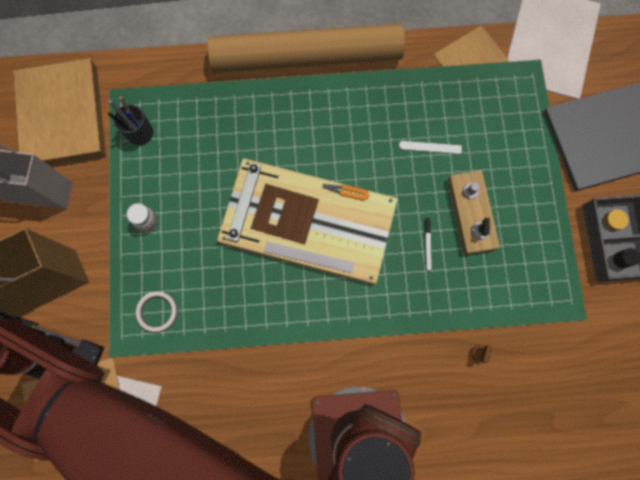

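View pics/side0.png

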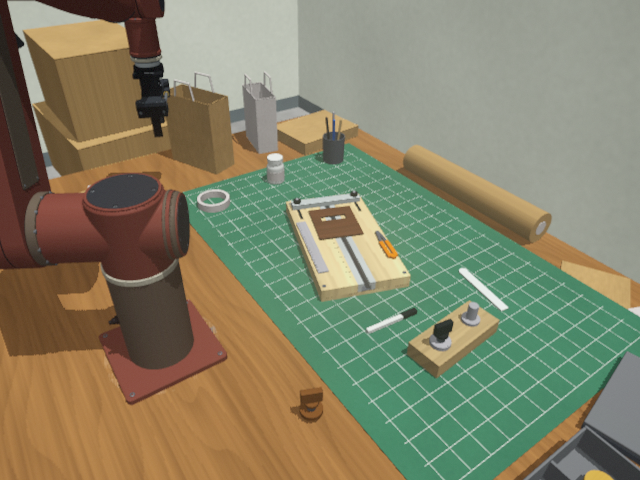

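Candidates for the stop: the black wing grip in the block, at top (484,228) and side (443,330). The punch is at top (472,190), a plain steel round. The brown look-alike is on the wood at top (481,354), side (311,402). I choose the black one in the block and will check it in a close crop.

```bash
cat > h.py <<'E'
import numpy as np, cv2
from scipy.spatial.transform import Rotation as R
from cell import arm
class Cam:
    def __init__(s,n):
        i=arm.get_image(n); s.im=i["frame"]; s.f=240/np.tan(np.radians(i["vfov"])/2)
        s.c=np.array([i["cx"],i["cy"]]); s.o=np.array(i["origin"]); s.R=R.from_quat(i["orientation"]).as_matrix()
    def proj(s,P):
        q=(np.atleast_2d(P)-s.o)@s.R; return np.c_[q[:,0],-q[:,1]]/-q[:,2:]*s.f+s.c
    def ray(s,uv):
        d=(np.atleast_2d(uv)-s.c)/s.f; return np.c_[d[:,0],-d[:,1],-np.ones(len(d))]@s.R.T
    def at_z(s,uv,z):
        r=s.ray(uv); return s.o+r*((z-s.o[2])/r[:,2])[:,None]
def tri(A,a,B,b):
    "midpoint of two rays, and gap"
    u=A.ray(a)[0];v=B.ray(b)[0]; t=np.linalg.lstsq(np.c_[u,-v],B.o-A.o,rcond=None)[0]
    p,q=A.o+u*t[0],B.o+v*t[1]; return (p+q)/2,np.linalg.norm(p-q)
E
python3 - <<'E'
from h import *
T,S=Cam("top"),Cam("side")
z=lambda im,x,y,w,h,k:cv2.resize(im[y:y+h,x:x+w],None,fx=k,fy=k,interpolation=cv2.INTER_CUBIC)
cv2.imwrite("pics/jig.png",z(T.im,210,150,200,145,4))
a=z(T.im,440,160,70,100,6); b=z(S.im,400,290,110,85,5)
o=np.zeros((600,800,3),np.uint8); o[:600,:370]=a[:,:370]; b=b[:,:430] if b.shape[1]>430 else b; o[:b.shape[0],370:370+b.shape[1]]=b
cv2.imwrite("pics/block.png",o)
E
```

```text
(no output)
```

View pics/jig.png

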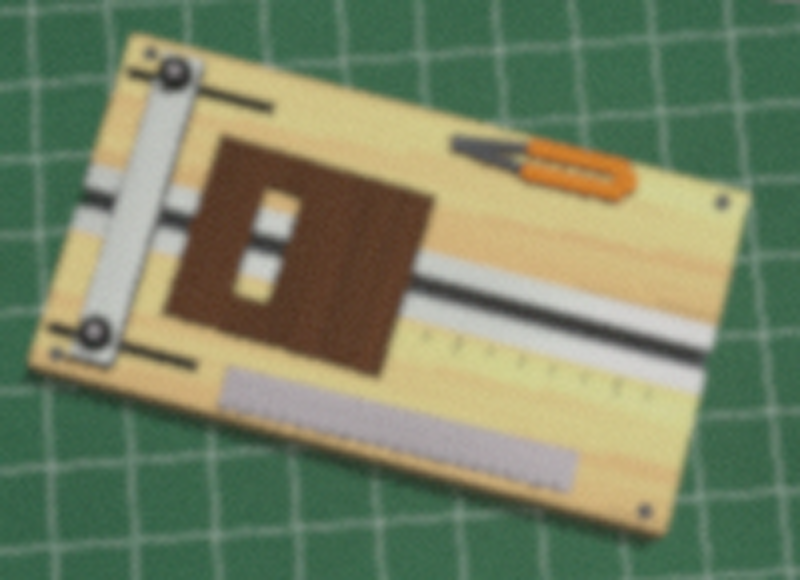

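View pics/block.png

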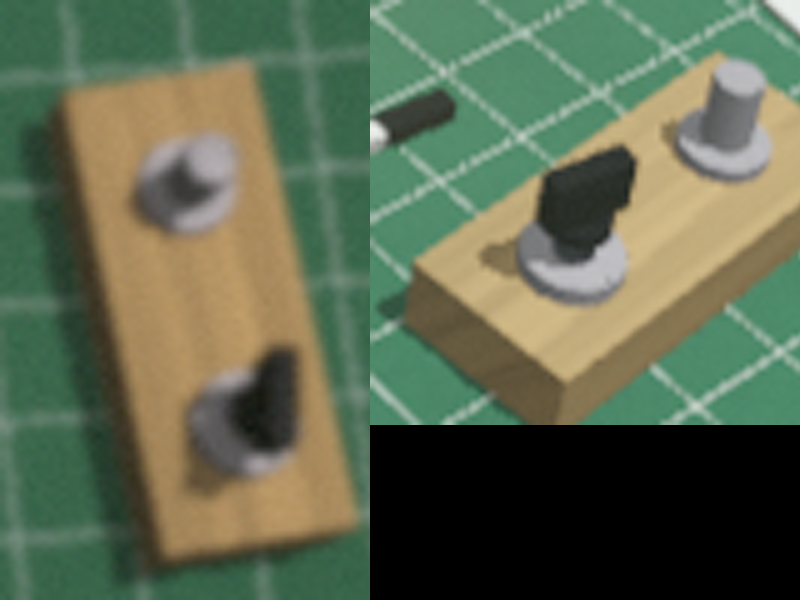

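The crops show the black-winged stop at block crop (250,415)/top ≈(481,229), its collar resting on the block, with the punch above it; the choice is confirmed. In the jig crop the slot runs from (85,199) to (706,358), with the pattern's tail edge at about (408,287). Next I fit models to both views.

```bash
cat > fit.py <<'E'
from h import *
from scipy.optimize import minimize, least_squares
K=4
def hull(C,P,m,off):
    uv=((C.proj(P)-off+.5)*K).round().astype(np.int32)
    cv2.fillConvexPoly(m,cv2.convexHull(uv),255)
def stop_mask(C,x,y,z,yaw,off,shape):
    m=np.zeros((shape[0]*K,shape[1]*K),np.uint8); Rz=R.from_euler('z',yaw).as_matrix()
    b=np.array([[a,c,h] for a in(-20,20) for c in(-6,6) for h in(40,68)])@Rz.T+[x,y,z]
    t=np.linspace(0,2*np.pi,24); h=np.vstack([np.c_[13.5*np.cos(t),13.5*np.sin(t),0*t+k] for k in(34,40)])+[x,y,z]
    hull(C,b,m,off); hull(C,h,m,off)
    return cv2.GaussianBlur(cv2.resize(m,shape[::-1],interpolation=cv2.INTER_AREA).astype(float)/255,(0,0),1)
def fit_stop(views,z,x0,thr=(40,110)):
    "views: (cam, x,y,w,h)"
    obs=[np.clip((thr[1]-C.im[y:y+h,x:x+w].max(2).astype(float))/(thr[1]-thr[0]),0,1) for C,x,y,w,h in views]
    def cost(p): return sum(((stop_mask(C,p[0],p[1],z,p[2],np.array([x,y]),o.shape)-o)**2).sum() for (C,x,y,w,h),o in zip(views,obs))
    best=min((minimize(cost,[x0[0],x0[1],a],method="Nelder-Mead",options=dict(initial_simplex=[[x0[0],x0[1],a],[x0[0]+5,x0[1],a],[x0[0],x0[1]+5,a],[x0[0],x0[1],a+.3]])) for a in np.arange(0,np.pi,np.pi/6)),key=lambda r:r.fun)
    return best.x,best.fun,[o.sum() for o in obs]
E
python3 - <<'E'
from fit import *
np.set_printoptions(precision=2,suppress=True)
T,S=Cam("top"),Cam("side")
jc=lambda u,v:((u+.5)/4-.5+210,(v+.5)/4-.5+150)
P=T.at_z([jc(133,33),jc(749,190),jc(666,533),jc(30,368),jc(85,199),jc(706,358),jc(415,283)],34); print(P)
print("lens",np.linalg.norm(P[0]-P[1]),np.linalg.norm(P[1]-P[2]))
bc=lambda u,v:((u+.5)/6-.5+440,(v+.5)/6-.5+160)
B=T.at_z([bc(62,95),bc(252,62),bc(357,525),bc(163,560)],36);print(B,B.mean(0),np.linalg.norm(B[1]-B[2]),np.linalg.norm(B[0]-B[1]))
c=T.at_z([bc(245,420)],46)[0]; print(c)
for v in ([(T,465,210,35,40),(S,425,310,40,45)],[(T,465,210,35,40)],[(S,425,310,40,45)]): print(fit_stop(v,26,c[:2]))
E
```

```text
[[ 698.25  232.3    34.  ]
 [ 565.88 -145.26   34.  ]
 [ 355.88  -72.38   34.  ]
 [ 486.93  305.75   34.  ]
 [ 591.67  267.41   34.  ]
 [ 461.4  -107.53   34.  ]
 [ 522.3    66.82   34.  ]]
lens 400.0942706224617 222.2888335911223
[[ 611.49 -283.89   36.  ]
 [ 619.82 -365.31   36.  ]
 [ 420.01 -380.6    36.  ]
 [ 411.7  -299.8    36.  ]] [ 515.76 -332.4    36.  ] 200.39150822504766 81.8448653585767
[ 465.   -337.87   46.  ]
(array([ 462.84, -337.41,   -0.02]), np.float64(60.09672750098291), [np.float64(163.01428571428573), np.float64(252.79999999999998)])
(array([ 463.  , -336.07,   -0.39]), np.float64(21.728087504974017), [np.float64(163.01428571428573)])
(array([ 462.16, -337.52,    0.04]), np.float64(23.782834250947797), [np.float64(252.79999999999998)])
```

Run:
```python
from fit import *
T,S=Cam("top"),Cam("side")
rows=[]
for C,(x,y,w,h) in((T,(463,208,36,40)),(S,(423,308,40,44))):
    r=[]
    for yaw in(None,-.02,-.2,-.39):
        im=cv2.resize(C.im[y:y+h,x:x+w],(190,280),interpolation=cv2.INTER_CUBIC)
        im=cv2.convertScaleAbs(im,alpha=1.6,beta=10)
        if yaw is not None:
            Rz=R.from_euler('z',yaw).as_matrix()
            b=np.array([[a,c,k] for k in(40,68) for a,c in((-20,-6),(20,-6),(20,6),(-20,6))])@Rz.T+[462.8,-337,26]
            uv=((C.proj(b)-[x,y]+.5)*[190/w,280/h]-.5).round().astype(int)
            for q in(uv[:4],uv[4:]): cv2.polylines(im,[q.astype(np.int32)],True,(0,255,255),1)
        r.append(im)
    rows.append(np.hstack(r))
cv2.imwrite("pics/ov.png",np.vstack(rows))
```

```text
(no output)
```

View pics/ov.png

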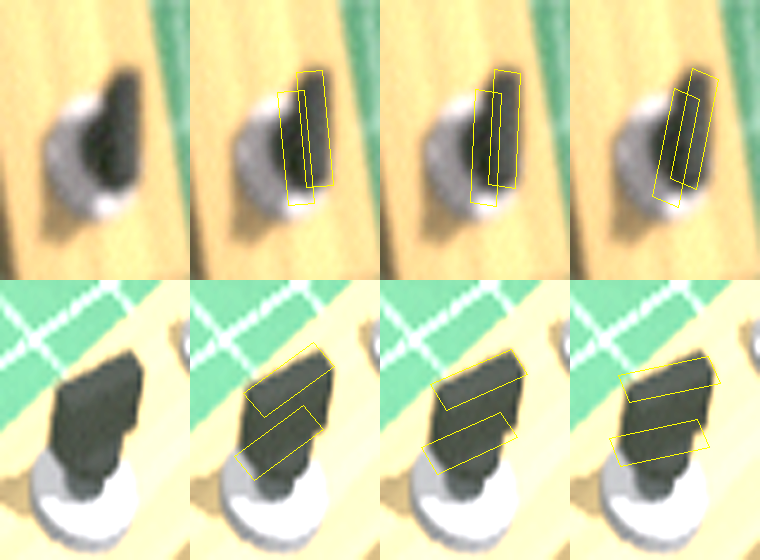

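The overlay shows yaw ≈ −0.2 rad fits both views (top-face edges line up in column 3), with the stop at (462.8, −337) and its foot at z 26. The jig and block sizes check to within 2 mm. Now I work out the first move.

```bash
cat > go.py <<'E'
import sys, numpy as np
from scipy.spatial.transform import Rotation as R
from cell import arm
def delta(p,ang):
    "world TCP target (mm) with tool down, tool y at world angle ang deg -> shift (m) and rz,rotvec (deg) in tool axes"
    s=arm.get_state(); M=R.from_quat(s["eef_rot"]); a=np.radians(ang)
    y=np.array([np.cos(a),np.sin(a),0]); z=np.array([0,0,-1.]); G=R.from_matrix(np.c_[np.cross(y,z),y,z])
    return (M.inv().apply(np.array(p)-s["tool_pos"])/1000).round(4),(M.inv()*G).as_rotvec(degrees=True).round(2)
if __name__=="__main__":
    v=list(map(float,sys.argv[1:]))
    print(*delta(v[:3],v[3]))
E
python3 go.py 462.8 -337 160 78.5; python3 go.py 462.8 -337 68.5 78.5
```

```text
[-0.5576 -0.7546  0.0626] [ -0.02  -0.   -11.46]
[-0.5576 -0.7546  0.1541] [ -0.02  -0.   -11.46]
```

Request:
{"fn": "move_arm", "kwargs": {
  "plan": [
    {"x":-0.5576,"y":-0.7546,"z":0.03,"rz":-11.46},
    {"x":-0.5576,"y":-0.7546,"z":0.03,"rz":-11.46},
    {"x":-0.5576,"y":-0.7546,"z":0.03,"rz":-11.46},
    {"x":-0.5576,"y":-0.7546,"z":0.03,"rz":-11.46},
    {"x":-0.5576,"y":-0.7546,"z":0.03,"rz":-11.46},
    {"x":-0.5576,"y":-0.7546,"z":0.03,"rz":-11.46},
    {"x":-0.5576,"y":-0.7546,"z":0.03,"rz":-11.46},
    {"x":-0.5576,"y":-0.7546,"z":0.03,"rz":-11.46},
    {"x":-0.5576,"y":-0.7546,"z":0.03,"rz":-11.46},
    {"x":-0.5576,"y":-0.7546,"z":0.03,"rz":-11.46},
    {"x":-0.5576,"y":-0.7546,"z":0.03,"rz":-11.46},
    {"x":-0.5576,"y":-0.7546,"z":0.03,"rz":-11.46}
  ],
  "jaw": 1
}}

```text
schema error: expected keys x, y, z, rx, ry, rz
```

```bash
python3 go.py 462.8 -337 140 78.5; python3 -c "
from cell import arm
s=arm.get_state();print(s['clock'],s['tool_pos'],s['joint_positions'])"
```

```text
[-0.5576 -0.7546  0.0826] [ -0.02  -0.   -11.46]
0.4 [243.78632884 575.34987439 222.34378559] [ 1.04391097e+00  2.20543978e-01  1.52669737e+00 -3.68355222e-05
  1.39474387e+00 -1.26112688e-01]
```

Request:
{"fn": "move_arm", "kwargs": {
  "plan": [
    {"x":-0.5576,"y":-0.7546,"z":0.03,"rx":0,"ry":0,"rz":-11.46},
    {"x":-0.5576,"y":-0.7546,"z":0.03,"rx":0,"ry":0,"rz":-11.46},
    {"x":-0.5576,"y":-0.7546,"z":0.03,"rx":0,"ry":0,"rz":-11.46},
    {"x":-0.5576,"y":-0.7546,"z":0.03,"rx":0,"ry":0,"rz":-11.46},
    {"x":-0.5576,"y":-0.7546,"z":0.03,"rx":0,"ry":0,"rz":-11.46},
    {"x":-0.5576,"y":-0.7546,"z":0.03,"rx":0,"ry":0,"rz":-11.46},
    {"x":-0.5576,"y":-0.7546,"z":0.03,"rx":0,"ry":0,"rz":-11.46},
    {"x":-0.5576,"y":-0.7546,"z":0.03,"rx":0,"ry":0,"rz":-11.46},
    {"x":-0.5576,"y":-0.7546,"z":0.03,"rx":0,"ry":0,"rz":-11.46},
    {"x":-0.5576,"y":-0.7546,"z":0.03,"rx":0,"ry":0,"rz":-11.46},
    {"x":-0.5576,"y":-0.7546,"z":0.03,"rx":0,"ry":0,"rz":-11.46},
    {"x":-0.5576,"y":-0.7546,"z":0.03,"rx":0,"ry":0,"rz":-11.46}
  ],
  "jaw": 1
}}

```text
clock: 1.9
tool_pos: [419.1, -155.8, 199.0]
eef_rot: [0.101, 0.995, -0.0, 0.001]
contact_force: [0.0, 1.0, 0.6]
opening: 0.998
finger_force: 0.0
```

```bash
python3 go.py 462.8 -337 140 78.5; python3 -c "
from cell import arm
s=arm.get_state();print(s['clock'],s['tool_pos'],s['joint_positions'])"
```

```text
[-0.079  -0.1688  0.0592] [-0.01  0.09 -0.04]
1.9 [ 419.09122543 -155.79200953  199.00913098] [-5.32882267e-01 -2.02588638e-01  1.99711579e+00  3.44399425e-04
  1.34554597e+00 -1.90227061e+00]
```

Request:
{"fn": "move_arm", "kwargs": {
  "plan": [
    {"x":-0.075,"y":-0.165,"z":0.055,"rx":0,"ry":0,"rz":0},
    {"x":-0.075,"y":-0.165,"z":0.055,"rx":0,"ry":0,"rz":0},
    {"x":-0.075,"y":-0.165,"z":0.055,"rx":0,"ry":0,"rz":0},
    {"x":-0.075,"y":-0.165,"z":0.055,"rx":0,"ry":0,"rz":0},
    {"x":-0.075,"y":-0.165,"z":0.055,"rx":0,"ry":0,"rz":0},
    {"x":-0.075,"y":-0.165,"z":0.055,"rx":0,"ry":0,"rz":0}
  ]
}}

```text
clock: 2.65
tool_pos: [459.8, -329.2, 144.6]
eef_rot: [0.1, 0.995, -0.0, 0.001]
contact_force: [0.4, 0.6, -1.2]
opening: 1.002
finger_force: 0.0
```

```bash
python3 go.py 462.8 -337 68.5 78.5
python3 - <<'E'
from fit import *
T,S=Cam("top"),Cam("side")
x=440;y=180
cv2.imwrite("pics/hov.png",np.hstack([cv2.resize(T.im[180:280,430:530],(400,400),interpolation=3),cv2.resize(S.im[250:350,390:490],(400,400),interpolation=3)]))
s=arm.get_state();print(s['tool_pos'],T.proj(s['tool_pos']),S.proj(s['tool_pos']))
E
```

```text
[-0.0044 -0.007   0.0761] [-0.03  0.07  0.06]
[ 459.93893989 -329.23976061  144.86968182] [[489.7245951  222.20519317]] [[443.48658889 302.48714346]]
```

View pics/hov.png

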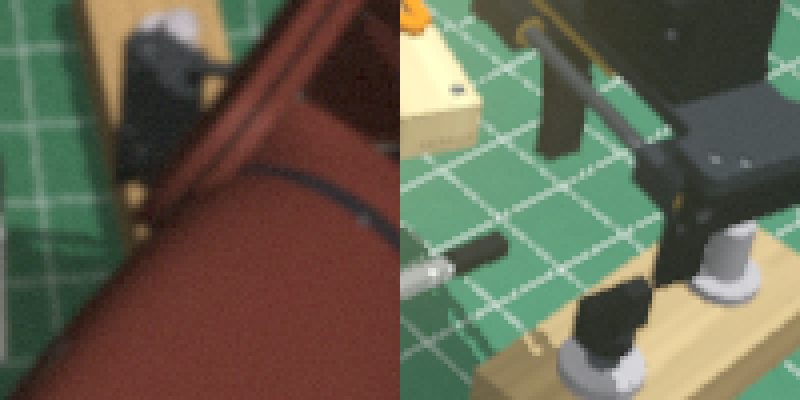

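The side crop shows the open fingers straddling the stop, with tips at (555,155) and (680,285) and the grip at (612,305). The projected TCP agrees with the picture. Descend and grip.

Request:
{"fn": "move_arm", "kwargs": {
  "plan": [
    {"x":-0.0044,"y":-0.0075,"z":0.01,"rx":0,"ry":0,"rz":0},
    {"x":-0.0044,"y":-0.0075,"z":0.03,"rx":0,"ry":0,"rz":0},
    {"x":-0.0044,"y":-0.0075,"z":0.055,"rx":0,"ry":0,"rz":0},
    {"x":-0.0044,"y":-0.0075,"z":0.076,"rx":0,"ry":0,"rz":0},
    {"x":-0.0044,"y":-0.0075,"z":0.076,"rx":0,"ry":0,"rz":0},
    {"x":-0.0044,"y":-0.0075,"z":0.076,"rx":0,"ry":0,"rz":0}
  ]
}}

```text
clock: 3.5
tool_pos: [462.2, -338.3, 67.5]
eef_rot: [0.1, 0.995, 0.0, -0.0]
contact_force: [0.6, 0.1, 0.8]
opening: 1.002
finger_force: 0.0
```

```bash
python3 go.py 462.8 -337 68.5 78.5
```

```text
[-0.0003  0.0014 -0.001 ] [ 0.01 -0.01 -0.  ]
```

Request:
{"fn": "move_arm", "kwargs": {
  "plan": [
    {"x":0,"y":0,"z":0,"rx":0,"ry":0,"rz":0},
    {"x":0,"y":0,"z":0,"rx":0,"ry":0,"rz":0},
    {"x":0,"y":0,"z":0,"rx":0,"ry":0,"rz":0},
    {"x":0,"y":0,"z":0,"rx":0,"ry":0,"rz":0}
  ],
  "jaw": 0.3,
  "newtons": 10
}}

```text
clock: 4.0
tool_pos: [462.3, -338.4, 67.8]
eef_rot: [0.1, 0.995, -0.0, 0.0]
contact_force: [0.3, -0.1, 0.4]
opening: 0.633
finger_force: 0.0
```

Request:
{"fn": "move_arm", "kwargs": {
  "plan": [
    {"x":0,"y":0.0014,"z":-0.0015,"rx":0,"ry":0,"rz":0},
    {"x":0,"y":0.0014,"z":-0.0015,"rx":0,"ry":0,"rz":0},
    {"x":0,"y":0.0014,"z":-0.0015,"rx":0,"ry":0,"rz":0},
    {"x":0,"y":0.0014,"z":-0.0015,"rx":0,"ry":0,"rz":0},
    {"x":0,"y":0.0014,"z":-0.0015,"rx":0,"ry":0,"rz":0},
    {"x":0,"y":0.0014,"z":-0.0015,"rx":0,"ry":0,"rz":0},
    {"x":0,"y":0.0014,"z":-0.0015,"rx":0,"ry":0,"rz":0},
    {"x":0,"y":0.0014,"z":-0.0015,"rx":0,"ry":0,"rz":0}
  ],
  "jaw": 0,
  "newtons": 10
}}

```text
clock: 5.0
tool_pos: [462.7, -337.3, 69.4]
eef_rot: [0.1, 0.995, -0.0, 0.0]
contact_force: [-0.6, -2.1, 2.8]
opening: 0.134
finger_force: 10.4
```

Request:
{"fn": "move_arm", "kwargs": {
  "plan": [
    {"x":0,"y":0,"z":0,"rx":0,"ry":0,"rz":0},
    {"x":0,"y":0,"z":0,"rx":0,"ry":0,"rz":0},
    {"x":0,"y":0,"z":0,"rx":0,"ry":0,"rz":0}
  ],
  "jaw": 0,
  "newtons": 45
}}

```text
clock: 5.38
tool_pos: [462.6, -337.3, 69.3]
eef_rot: [0.1, 0.995, -0.0, 0.0]
contact_force: [0.3, -3.4, 4.4]
opening: 0.132
finger_force: 45.2
```

Grasped: the opening is 11.5 mm for the 12 mm bar. Lift.

Request:
{"fn": "move_arm", "kwargs": {
  "plan": [
    {"x":0,"y":0,"z":-0.01,"rx":0,"ry":0,"rz":0},
    {"x":0,"y":0,"z":-0.03,"rx":0,"ry":0,"rz":0},
    {"x":0,"y":0,"z":-0.06,"rx":0,"ry":0,"rz":0},
    {"x":0,"y":0,"z":-0.08,"rx":0,"ry":0,"rz":0},
    {"x":0,"y":0,"z":-0.09,"rx":0,"ry":0,"rz":0},
    {"x":0,"y":0,"z":-0.09,"rx":0,"ry":0,"rz":0}
  ]
}}

```text
clock: 6.12
tool_pos: [462.8, -337.1, 159.8]
eef_rot: [0.1, 0.995, -0.0, 0.001]
contact_force: [-0.5, 0.1, -2.5]
opening: 0.13
finger_force: 45.2
```

```bash
python3 go.py 497 -5 140 -19.2
```

```text
[0.0327 0.3323 0.0196] [3.00e-02 7.00e-02 9.77e+01]
```

Request:
{"fn": "move_arm", "kwargs": {
  "plan": [
    {"x":0.0327,"y":0.3323,"z":0.0,"rx":0,"ry":0,"rz":10},
    {"x":0.0327,"y":0.3323,"z":0.0,"rx":0,"ry":0,"rz":20},
    {"x":0.0327,"y":0.3323,"z":0.0,"rx":0,"ry":0,"rz":30},
    {"x":0.0327,"y":0.3323,"z":0.0,"rx":0,"ry":0,"rz":40},
    {"x":0.0327,"y":0.3323,"z":0.0,"rx":0,"ry":0,"rz":50},
    {"x":0.0327,"y":0.3323,"z":0.0,"rx":0,"ry":0,"rz":60},
    {"x":0.0327,"y":0.3323,"z":0.0,"rx":0,"ry":0,"rz":70},
    {"x":0.0327,"y":0.3323,"z":0.0,"rx":0,"ry":0,"rz":80},
    {"x":0.0327,"y":0.3323,"z":0.01,"rx":0,"ry":0,"rz":90},
    {"x":0.0327,"y":0.3323,"z":0.0196,"rx":0,"ry":0,"rz":97.7},
    {"x":0.0327,"y":0.3323,"z":0.0196,"rx":0,"ry":0,"rz":97.7},
    {"x":0.0327,"y":0.3323,"z":0.0196,"rx":0,"ry":0,"rz":97.7}
  ]
}}

```text
clock: 7.62
tool_pos: [496.4, -4.8, 139.1]
eef_rot: [0.814, 0.58, -0.0, -0.0]
contact_force: [0.0, -0.5, -2.1]
opening: 0.134
finger_force: 45.1
```

```bash
python3 go.py 497 -5 107 -19.2
python3 - <<'E'
from fit import *
T,S=Cam("top"),Cam("side")
cv2.imwrite("pics/hov2.png",np.hstack([cv2.resize(T.im[150:290,280:420],(400,400),interpolation=3),cv2.resize(S.im[190:310,290:410],(400,400),interpolation=3)]))
s=arm.get_state();print(s['tool_pos'],T.proj(s['tool_pos']),S.proj(s['tool_pos']))
E
```

```text
[-0.      0.0006  0.0321] [-0.05  0.01  0.14]
[496.84052924  -4.84418405 139.64682593] [[345.3793751  217.64816334]] [[355.08887534 220.41228692]]
```

View pics/hov2.png

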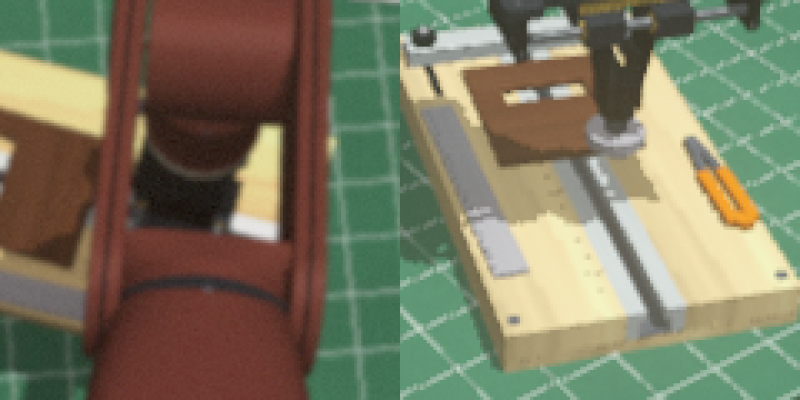

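Run:
```python
from fit import *
from scipy.ndimage import map_coordinates
np.set_printoptions(precision=1,suppress=True,linewidth=200)
T,S=Cam("top"),Cam("side")
T.im=cv2.imread("pics/top0.png");S.im=cv2.imread("pics/side0.png")
a=np.radians(70.8); Y=np.array([np.cos(a),np.sin(a),0]); X=np.array([Y[1],-Y[0],0]); O=np.array([526.6,80,34])
xs=np.arange(-36,37,1.)
for n,C in(("top",T),("side",S)):
    for y0,y1 in((-190,-150),(-150,-110),(-110,-70),(-70,-30)):
        p=[]
        for y in np.linspace(y0,y1,20):
            uv=C.proj(O+xs[:,None]*X+y*Y); p.append(map_coordinates(C.im[:,:,0].astype(float),[uv[:,1],uv[:,0]],order=1))
        p=np.mean(p,0); d=np.gradient(p)
        pk=lambda lo,hi,s:(lambda m:(xs[m]*np.clip(s*d[m],0,None)**2).sum()/(np.clip(s*d[m],0,None)**2).sum())((xs>=lo)&(xs<=hi))
        L,R_,sl,sr=pk(-32,-12,1),pk(12,32,-1),pk(-14,0,-1),pk(0,14,1)
        print(n,y0,"strip",round(L,1),round(R_,1),"mid",round((L+R_)/2,2),"slot",round(sl,1),round(sr,1),"mid",round((sl+sr)/2,2))
```

```text
top -190 strip -23.2 21.5 mid -0.82 slot -6.6 5.3 mid -0.68
top -150 strip -23.0 21.6 mid -0.7 slot -6.4 5.5 mid -0.46
top -110 strip -22.8 22.0 mid -0.37 slot -6.0 5.7 mid -0.16
top -70 strip -22.4 22.4 mid -0.02 slot -5.7 6.0 mid 0.14
side -190 strip -24.4 20.3 mid -2.09 slot -8.6 4.1 mid -2.21
side -150 strip -24.4 20.3 mid -2.06 slot -8.0 4.6 mid -1.71
side -110 strip -23.9 20.7 mid -1.59 slot -7.6 4.6 mid -1.53
side -70 strip -23.6 21.1 mid -1.22 slot -7.6 5.1 mid -1.26
```

```bash
python3 go.py 496.2 -4.7 86 -19.6
```

```text
[-0.0001 -0.0008  0.0538] [ 0.04 -0.01  0.45]
```

Request:
{"fn": "move_arm", "kwargs": {
  "plan": [
    {"x":0,"y":-0.0004,"z":0.02,"rx":0,"ry":0,"rz":0.45},
    {"x":0,"y":-0.0008,"z":0.035,"rx":0,"ry":0,"rz":0.45},
    {"x":0,"y":-0.0008,"z":0.048,"rx":0,"ry":0,"rz":0.45},
    {"x":0,"y":-0.0008,"z":0.0538,"rx":0,"ry":0,"rz":0.45},
    {"x":0,"y":-0.0008,"z":0.0538,"rx":0,"ry":0,"rz":0.45},
    {"x":0,"y":-0.0008,"z":0.0538,"rx":0,"ry":0,"rz":0.45}
  ]
}}

```text
clock: 8.57
tool_pos: [496.5, -4.6, 86.2]
eef_rot: [0.817, 0.576, 0.0, 0.0]
contact_force: [0.3, -0.3, -2.0]
opening: 0.131
finger_force: 45.2
```

```bash
python3 go.py 496.2 -4.7 86 -19.6
python3 - <<'E'
from fit import *
S=Cam("side")
s=arm.get_state();p=s['tool_pos'];print(p)
t=np.linspace(0,2*np.pi,73)
c=p+[0,0,-43.3]
k=5;x0,y0,w,h=320,190,80,75
im=cv2.resize(S.im[y0:y0+h,x0:x0+w],None,fx=k*2,fy=k*2,interpolation=3)[:600,:800]
raw=im.copy()
for z in(10,20):
    uv=((S.proj(np.c_[22*np.cos(t),22*np.sin(t),0*t+z]+c)-[x0,y0]+.5)*10-.5).astype(np.int32); cv2.polylines(im,[uv],True,(0,0,255),1)
    print(z,uv.min(0),uv.max(0))
cv2.imwrite("pics/low.png",im)
E
```

```text
[-0.0002 -0.0002  0.0002] [ 0.05 -0.01 -0.05]
[496.51209493  -4.61645324  86.2695876 ]
10 [247 544] [424 651]
20 [249 513] [426 619]
```

View pics/low.png

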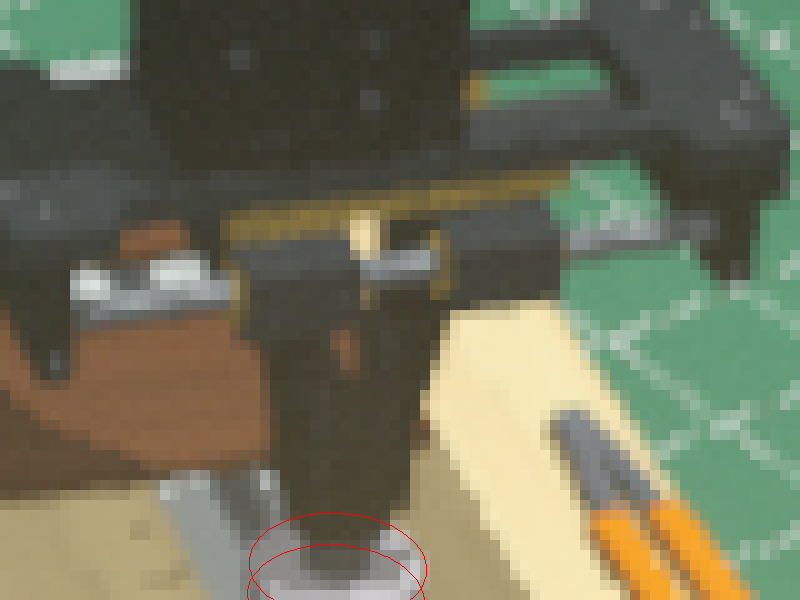

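The overlay matches the collar (predicted edges at 248–426, seen at about 255–418), so robot and side camera agree. I do one numeric check of the lateral offset, without viewing a picture.

Run:
```python
from fit import *
from scipy.ndimage import map_coordinates
from scipy.optimize import minimize
np.set_printoptions(precision=0,suppress=True,linewidth=220)
S=Cam("side"); p=arm.get_state()['tool_pos']; c=p+[0,0,-43.3]
g=cv2.cvtColor(S.im,cv2.COLOR_BGR2HSV).astype(float)
im=cv2.cvtColor(S.im,cv2.COLOR_BGR2GRAY).astype(float)
for r in range(242,258,2): print(r,"sat",g[r,340:370,1]); print("    gray",im[r,340:370])
t=np.linspace(0,2*np.pi,73)
h=cv2.convexHull(np.vstack([S.proj(np.c_[22*np.cos(t),22*np.sin(t),0*t+z]+c) for z in(10,20)]).astype(np.float32))[:,0]
print(h.min(0),h.max(0))
a=np.radians(70.4);X=np.array([np.sin(a),-np.cos(a),0]);print("px per mm X",S.proj(c+X)-S.proj(c),"Y",S.proj(c+[np.cos(a),np.sin(a),0])-S.proj(c))
```

```text
242 sat [10. 10. 11. 13. 18. 19. 14. 12. 12. 32. 72. 72. 74. 76. 81. 79. 74. 74. 50. 38. 66. 84. 83. 85. 83. 83. 84. 84. 75. 67.]
    gray [150. 150. 143. 119. 101.  93. 105. 126. 124.  92.  71.  72.  70.  71.  71.  71.  73.  73.  82. 159. 160. 154. 154. 156. 156. 155. 153. 158. 198. 226.]
244 sat [ 8.  8. 10.  9.  8.  8. 11.  7.  9.  7. 22. 52. 52. 53. 58. 53. 42. 15.  1.  1.  9. 47. 82. 84. 83. 82. 81. 85. 85. 84.]
    gray [150. 149. 151. 142. 121. 128. 137. 138. 138. 138. 103.  78.  80.  78.  79.  77.  88. 114. 170. 182. 178. 159. 153. 155. 156. 156. 155. 152. 155. 160.]
246 sat [12. 10.  8.  8.  9.  9.  9.  7.  5.  7. 13. 41. 37. 39. 37. 42. 26. 10.  7.  9.  5.  1. 36. 82. 82. 83. 84. 83. 87. 83.]
    gray [152. 151. 151. 151. 139. 138. 140. 141. 141. 139. 112.  88.  87.  88.  87.  87.  97. 132. 142. 142. 168. 197. 170. 153. 156. 156. 156. 154. 151. 156.]
248 sat [33. 13. 10. 12. 10. 12.  5.  3.  5.  7.  9. 11. 10.  8. 10.  3.  4.  4.  1.  3.  4.  3. 52. 84. 84. 84. 85. 84. 84. 86.]
    gray [155. 152. 152. 151. 128. 123. 149. 171. 150. 140. 141. 135. 129. 127. 126. 164. 176. 17
[... 589 characters left out ...]
 145. 148. 182. 168. 184. 194. 194. 195. 195. 196. 197.]
254 sat [81. 81. 68. 35. 12. 10. 10. 12. 11. 14. 20. 18. 16. 14. 11. 11.  9.  9. 12.  7. 12. 42. 66. 69. 72. 71. 70. 69. 70. 70.]
    gray [168. 165. 161. 157. 154. 153. 153. 153. 155. 128. 111. 112. 124. 128. 135. 136. 138. 145. 152. 208. 220. 220. 220. 219. 219. 220. 221. 222. 222. 223.]
256 sat [72. 72. 81. 67. 23. 10. 10. 10. 10. 10. 12. 23. 29. 25. 18. 18. 12. 10.  8.  7.  8. 13. 42. 66. 71. 71. 70. 70. 69. 69.]
    gray [186. 186. 170. 163. 156. 154. 154. 154. 154. 155. 126. 100.  96. 100. 110. 126. 148. 156. 186. 215. 220. 220. 220. 220. 220. 219. 220. 221. 222. 223.]
[344. 241.] [362. 255.]
px per mm X [[ 0. -0.]] Y [[-0. -0.]]
```

Lateral agreement is within about 0.5 mm. Now lower to 1–2 mm below the board top and check the force.

Request:
{"fn": "move_arm", "kwargs": {
  "plan": [
    {"x":0,"y":-0.0002,"z":0.004,"rx":0,"ry":0,"rz":0},
    {"x":0,"y":-0.0002,"z":0.007,"rx":0,"ry":0,"rz":0},
    {"x":0,"y":-0.0002,"z":0.0085,"rx":0,"ry":0,"rz":0},
    {"x":0,"y":-0.0002,"z":0.0095,"rx":0,"ry":0,"rz":0},
    {"x":0,"y":-0.0002,"z":0.0105,"rx":0,"ry":0,"rz":0},
    {"x":0,"y":-0.0002,"z":0.0105,"rx":0,"ry":0,"rz":0}
  ]
}}

```text
clock: 9.43
tool_pos: [495.8, -4.5, 75.1]
eef_rot: [0.817, 0.576, -0.0, -0.0]
contact_force: [1.3, -0.4, -2.2]
opening: 0.133
finger_force: 45.2
```

Request:
{"fn": "move_arm", "kwargs": {
  "plan": [
    {"x":0,"y":0,"z":0.001,"rx":0,"ry":0,"rz":0},
    {"x":0,"y":0,"z":0.002,"rx":0,"ry":0,"rz":0},
    {"x":0,"y":0,"z":0.003,"rx":0,"ry":0,"rz":0},
    {"x":0,"y":0,"z":0.004,"rx":0,"ry":0,"rz":0},
    {"x":0,"y":0,"z":0.004,"rx":0,"ry":0,"rz":0}
  ]
}}

```text
clock: 10.05
tool_pos: [495.7, -4.5, 71.0]
eef_rot: [0.817, 0.576, -0.0, -0.0]
contact_force: [0.3, 0.9, -1.3]
opening: 0.135
finger_force: 45.2
```

Request:
{"fn": "move_arm", "kwargs": {
  "plan": [
    {"x":0,"y":0,"z":0.001,"rx":0,"ry":0,"rz":0},
    {"x":0,"y":0,"z":0.002,"rx":0,"ry":0,"rz":0},
    {"x":0,"y":0,"z":0.003,"rx":0,"ry":0,"rz":0},
    {"x":0,"y":0,"z":0.004,"rx":0,"ry":0,"rz":0},
    {"x":0,"y":0,"z":0.004,"rx":0,"ry":0,"rz":0}
  ]
}}

```text
clock: 10.68
tool_pos: [495.9, -4.5, 67.4]
eef_rot: [0.817, 0.576, 0.0, 0.0]
contact_force: [-1.7, 0.4, 1.2]
opening: 0.134
finger_force: 45.3
```

The foot is in the slot with the collar just touching the track (F_z rose by about 3.4 N). Tool +x is along the slot towards the fence. Slide up to the pattern.

Request:
{"fn": "move_arm", "kwargs": {
  "plan": [
    {"x":0.004,"y":0,"z":-0.0005,"rx":0,"ry":0,"rz":0},
    {"x":0.01,"y":0,"z":-0.0005,"rx":0,"ry":0,"rz":0},
    {"x":0.016,"y":0,"z":-0.0005,"rx":0,"ry":0,"rz":0},
    {"x":0.022,"y":0,"z":-0.0005,"rx":0,"ry":0,"rz":0},
    {"x":0.028,"y":0,"z":-0.0005,"rx":0,"ry":0,"rz":0},
    {"x":0.033,"y":0,"z":-0.0005,"rx":0,"ry":0,"rz":0},
    {"x":0.037,"y":0,"z":-0.0005,"rx":0,"ry":0,"rz":0},
    {"x":0.04,"y":0,"z":-0.0005,"rx":0,"ry":0,"rz":0},
    {"x":0.04,"y":0,"z":-0.0005,"rx":0,"ry":0,"rz":0}
  ]
}}

```text
clock: 11.8
tool_pos: [509.3, 33.3, 67.6]
eef_rot: [0.817, 0.576, -0.0, 0.0]
contact_force: [0.5, 0.4, -2.3]
opening: 0.135
finger_force: 45.2
```

```bash
cat > st.py <<'E'
from h import *
np.set_printoptions(precision=2,suppress=True)
a=np.radians(70.4);Y=np.array([np.cos(a),np.sin(a),0]);X=np.array([Y[1],-Y[0],0]);O=np.array([526.3,80.1,34])
F=[];P=[]
for _ in range(4):
    arm.get_image("side"); s=arm.get_state(); F.append(s["contact_force"]);P.append(s["tool_pos"])
F=np.mean(F,0);P=np.mean(P,0)
print("t",s["clock"],"jig x y",(P-O)@X,(P-O)@Y,"z",P[2],"F x y z",F@X,F@Y,F[2],"Mz",s["torque"][2],"q6",s["joint_positions"][5])
E
python3 st.py
```

```text
t 12.0 jig x y -0.347106344335455 -49.98635076348648 z 67.66273527735848 F x y z 0.22826359248231468 -0.4440100801841306 -1.9183912870986815 Mz -0.0013251033236702091 q6 0.25345766334702236
```

Free running, no side load. Now approach the pattern slowly.

Request:
{"fn": "move_arm", "kwargs": {
  "plan": [
    {"x":0.002,"y":0,"z":0,"rx":0,"ry":0,"rz":0},
    {"x":0.004,"y":0,"z":0,"rx":0,"ry":0,"rz":0},
    {"x":0.006,"y":0,"z":0,"rx":0,"ry":0,"rz":0},
    {"x":0.008,"y":0,"z":0,"rx":0,"ry":0,"rz":0},
    {"x":0.01,"y":0,"z":0,"rx":0,"ry":0,"rz":0},
    {"x":0.012,"y":0,"z":0,"rx":0,"ry":0,"rz":0},
    {"x":0.014,"y":0,"z":0,"rx":0,"ry":0,"rz":0},
    {"x":0.015,"y":0,"z":0,"rx":0,"ry":0,"rz":0},
    {"x":0.016,"y":0,"z":0,"rx":0,"ry":0,"rz":0},
    {"x":0.017,"y":0,"z":0,"rx":0,"ry":0,"rz":0},
    {"x":0.018,"y":0,"z":0,"rx":0,"ry":0,"rz":0}
  ]
}}

```text
clock: 13.38
tool_pos: [515.3, 50.0, 67.7]
eef_rot: [0.817, 0.576, -0.0, 0.0]
contact_force: [0.3, -0.5, -1.9]
opening: 0.131
finger_force: 45.1
```

```bash
python3 st.py
```

```text
t 13.575 jig x y -0.3215433956094256 -31.935915079627613 z 67.67372858866044 F x y z 0.39780548660928805 -0.6617854283940512 -1.4524292595549293 Mz 0.042383319089264265 q6 0.28763138459992676
```

Request:
{"fn": "move_arm", "kwargs": {
  "plan": [
    {"x":0.001,"y":0,"z":0,"rx":0,"ry":0,"rz":0},
    {"x":0.002,"y":0,"z":0,"rx":0,"ry":0,"rz":0},
    {"x":0.003,"y":0,"z":0,"rx":0,"ry":0,"rz":0},
    {"x":0.004,"y":0,"z":0,"rx":0,"ry":0,"rz":0},
    {"x":0.005,"y":0,"z":0,"rx":0,"ry":0,"rz":0}
  ]
}}

```text
clock: 14.2
tool_pos: [517.0, 54.9, 67.7]
eef_rot: [0.817, 0.576, 0.0, 0.0]
contact_force: [0.0, -0.5, -2.5]
opening: 0.133
finger_force: 45.1
```

```bash
python3 st.py
```

```text
t 14.4 jig x y -0.33825440385868305 -26.751964934199314 z 67.67363298229762 F x y z -0.12756349180724336 -0.2420684397871142 -1.6616842334277617 Mz 0.03668224314994939 q6 0.2969604933673931
```

Run:
```python
from h import *
T=Cam("top")
a=np.radians(70.4);Y=np.array([np.cos(a),np.sin(a),0]);X=np.array([Y[1],-Y[0],0]);O=np.array([526.3,80.1,34])
jc=lambda u,v:((u+.5)/4-.5+210,(v+.5)/4-.5+150)
P=T.at_z([jc(433,197),jc(380,377),jc(220,136),jc(166,315)],40)-O
print(P@X,P@Y)
```

```text
[ 55.12175883 -63.20691149  58.37686166 -60.21101788] [-10.58656835  -9.23077602 127.81835298 127.54669114]
```

Request:
{"fn": "move_arm", "kwargs": {
  "plan": [
    {"x":0.001,"y":0,"z":0,"rx":0,"ry":0,"rz":0},
    {"x":0.002,"y":0,"z":0,"rx":0,"ry":0,"rz":0},
    {"x":0.003,"y":0,"z":0,"rx":0,"ry":0,"rz":0},
    {"x":0.004,"y":0,"z":0,"rx":0,"ry":0,"rz":0},
    {"x":0.005,"y":0,"z":0,"rx":0,"ry":0,"rz":0}
  ]
}}

```text
clock: 15.08
tool_pos: [518.7, 59.6, 67.7]
eef_rot: [0.817, 0.576, 0.0, 0.0]
contact_force: [-1.1, -0.9, -2.0]
opening: 0.134
finger_force: 45.1
```

```bash
python3 st.py
python3 - <<'E'
from h import *
S=Cam("side"); b=cv2.imread("pics/side0.png")
f=lambda im:cv2.resize(im[180:280,270:370],(400,400),interpolation=3)
cv2.imwrite("pics/push.png",np.hstack([f(b),f(S.im)]))
E
```

```text
t 15.275 jig x y -0.3230402855109764 -21.76278157099017 z 67.67183092606898 F x y z 0.021660973241222736 -0.6043746702540176 -1.810506366865971 Mz -0.024562182671351098 q6 0.3062076515931792
```

View pics/push.png

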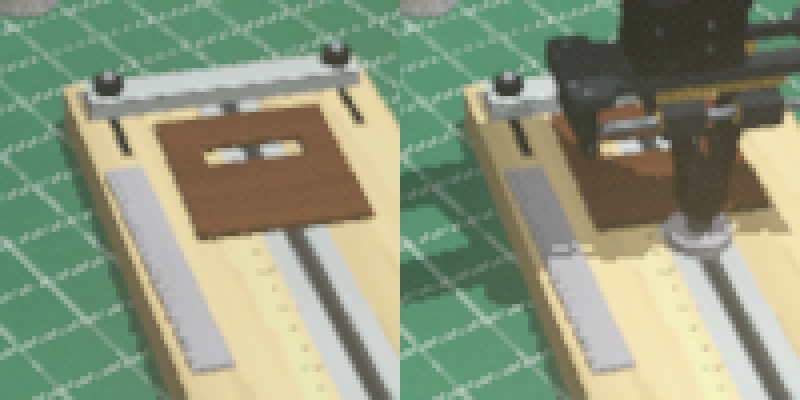

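The push picture shows the pattern moved: its left tail corner went from (200,238) to (200,230) in crop pixels, and about 5 crop px of gap to the fence remain. Next come slow steps watching the force.

Request:
{"fn": "move_arm", "kwargs": {
  "plan": [
    {"x":0.0005,"y":0,"z":0,"rx":0,"ry":0,"rz":0},
    {"x":0.001,"y":0,"z":0,"rx":0,"ry":0,"rz":0},
    {"x":0.0015,"y":0,"z":0,"rx":0,"ry":0,"rz":0},
    {"x":0.002,"y":0,"z":0,"rx":0,"ry":0,"rz":0},
    {"x":0.0025,"y":0,"z":0,"rx":0,"ry":0,"rz":0},
    {"x":0.003,"y":0,"z":0,"rx":0,"ry":0,"rz":0}
  ]
}}

```text
clock: 16.08
tool_pos: [519.7, 62.4, 67.7]
eef_rot: [0.817, 0.576, -0.0, 0.0]
contact_force: [0.9, -0.7, -2.1]
opening: 0.133
finger_force: 45.1
```

```bash
python3 st.py
```

```text
t 16.275 jig x y -0.30954355909440673 -18.83829638765569 z 67.6764902881847 F x y z -0.2929692562874933 -0.6482560368996182 -1.4891625374931905 Mz 0.0019185317155111967 q6 0.31177290551998965
```

Request:
{"fn": "move_arm", "kwargs": {
  "plan": [
    {"x":0.0005,"y":0,"z":0,"rx":0,"ry":0,"rz":0},
    {"x":0.001,"y":0,"z":0,"rx":0,"ry":0,"rz":0},
    {"x":0.0015,"y":0,"z":0,"rx":0,"ry":0,"rz":0},
    {"x":0.002,"y":0,"z":0,"rx":0,"ry":0,"rz":0}
  ]
}}

```text
clock: 16.77
tool_pos: [520.3, 64.3, 67.7]
eef_rot: [0.817, 0.576, -0.0, 0.0]
contact_force: [-0.5, -0.1, -1.7]
opening: 0.132
finger_force: 45.1
```

```bash
python3 st.py
```

```text
t 16.975 jig x y -0.31623883347254395 -16.836970364339322 z 67.67509300051125 F x y z -0.08689158744401763 -0.7757553031705721 -1.7273826082849064 Mz 0.0019828291832730566 q6 0.3154750930624927
```

Request:
{"fn": "move_arm", "kwargs": {
  "plan": [
    {"x":0.0005,"y":0,"z":0,"rx":0,"ry":0,"rz":0},
    {"x":0.001,"y":0,"z":0,"rx":0,"ry":0,"rz":0},
    {"x":0.0015,"y":0,"z":0,"rx":0,"ry":0,"rz":0}
  ]
}}

```text
clock: 17.35
tool_pos: [520.8, 65.7, 67.7]
eef_rot: [0.817, 0.576, -0.0, -0.0]
contact_force: [0.1, -1.1, -1.6]
opening: 0.134
finger_force: 45.1
```

```bash
python3 st.py
```

```text
t 17.55 jig x y -0.3078295089703324 -15.341276231475778 z 67.67881436559802 F x y z 0.09499069201351944 -0.8895992375825844 -1.810532160297409 Mz 0.0027801214670249617 q6 0.3181973598184901
```

Request:
{"fn": "move_arm", "kwargs": {
  "plan": [
    {"x":0.0005,"y":0,"z":0,"rx":0,"ry":0,"rz":0},
    {"x":0.001,"y":0,"z":0,"rx":0,"ry":0,"rz":0},
    {"x":0.0015,"y":0,"z":0,"rx":0,"ry":0,"rz":0}
  ]
}}

```text
clock: 17.92
tool_pos: [521.3, 67.1, 67.7]
eef_rot: [0.817, 0.576, -0.0, -0.0]
contact_force: [0.3, 0.1, -2.0]
opening: 0.134
finger_force: 45.1
```

```bash
python3 st.py
```

```text
t 18.125 jig x y -0.3294561298290767 -13.845586751353459 z 67.6608277812449 F x y z 0.2079879081740456 -0.6581068601390552 -1.8433314440743824 Mz 0.019963623062736715 q6 0.3209426219723457
```

Request:
{"fn": "move_arm", "kwargs": {
  "plan": [
    {"x":0.0005,"y":0,"z":0,"rx":0,"ry":0,"rz":0},
    {"x":0.001,"y":0,"z":0,"rx":0,"ry":0,"rz":0},
    {"x":0.0015,"y":0,"z":0,"rx":0,"ry":0,"rz":0}
  ]
}}

```text
clock: 18.5
tool_pos: [521.8, 68.3, 67.7]
eef_rot: [0.817, 0.576, -0.0, 0.0]
contact_force: [-0.7, -2.0, -1.7]
opening: 0.133
finger_force: 45.3
```

```bash
python3 st.py
```

```text
t 18.7 jig x y -0.2943661952607669 -12.517032846556315 z 67.66313852077948 F x y z -0.17059523274789604 -1.7591449821193115 -1.1729839565279456 Mz 0.042065112019895975 q6 0.3236599079321951
```

The force is rising: the pattern is touching the fence. Half-millimetre steps now.

Request:
{"fn": "move_arm", "kwargs": {
  "plan": [
    {"x":0.0003,"y":0,"z":0,"rx":0,"ry":0,"rz":0},
    {"x":0.0005,"y":0,"z":0,"rx":0,"ry":0,"rz":0},
    {"x":0.0005,"y":0,"z":0,"rx":0,"ry":0,"rz":0}
  ]
}}

```text
clock: 19.08
tool_pos: [521.9, 68.6, 67.7]
eef_rot: [0.817, 0.576, -0.0, 0.0]
contact_force: [-1.8, -3.8, -0.4]
opening: 0.134
finger_force: 45.6
```

```bash
python3 st.py
```

```text
t 19.275 jig x y -0.2886919354850034 -12.306597706085249 z 67.67667389601823 F x y z -0.21537630344164022 -4.917598954147914 0.1478393307499963 Mz 0.005786881725605965 q6 0.3246013443091452
```

Request:
{"fn": "move_arm", "kwargs": {
  "plan": [
    {"x":0.0002,"y":0,"z":0,"rx":0,"ry":0,"rz":0},
    {"x":0.0004,"y":0,"z":0,"rx":0,"ry":0,"rz":0},
    {"x":0.0004,"y":0,"z":0,"rx":0,"ry":0,"rz":0}
  ]
}}

```text
clock: 19.65
tool_pos: [521.9, 68.7, 67.7]
eef_rot: [0.817, 0.576, -0.001, 0.0]
contact_force: [-1.8, -6.5, 0.2]
opening: 0.138
finger_force: 45.7
```

```bash
python3 st.py
```

```text
t 19.85 jig x y -0.2741404528556818 -12.206287218842533 z 67.693565111386 F x y z 0.28619091204832603 -6.2069214519696745 0.31097784341735313 Mz 0.0128400990553395 q6 0.32535283060880393
```

Firm at about 6 N. Now press down about 8 mm.

Request:
{"fn": "move_arm", "kwargs": {
  "plan": [
    {"x":0,"y":0,"z":0.001,"rx":0,"ry":0,"rz":0},
    {"x":0,"y":0,"z":0.002,"rx":0,"ry":0,"rz":0},
    {"x":0,"y":0,"z":0.003,"rx":0,"ry":0,"rz":0},
    {"x":0,"y":0,"z":0.004,"rx":0,"ry":0,"rz":0},
    {"x":0,"y":0,"z":0.005,"rx":0,"ry":0,"rz":0},
    {"x":0,"y":0,"z":0.006,"rx":0,"ry":0,"rz":0},
    {"x":0,"y":0,"z":0.007,"rx":0,"ry":0,"rz":0},
    {"x":0,"y":0,"z":0.008,"rx":0,"ry":0,"rz":0},
    {"x":0,"y":0,"z":0.008,"rx":0,"ry":0,"rz":0}
  ]
}}

```text
clock: 20.98
tool_pos: [522.2, 68.6, 61.2]
eef_rot: [0.817, 0.576, -0.001, 0.0]
contact_force: [-8.7, -6.6, 12.4]
opening: 0.135
finger_force: 46.2
```

```bash
python3 st.py
```

```text
t 21.175 jig x y -0.06137899632124443 -12.213573869382756 z 61.27572932198342 F x y z -5.024511927635073 -8.761036428462466 13.069159917523546 Mz -0.020322240770193678 q6 0.3253125821342896
```

Collar up about 6.5–7 mm at about 15 N. Lateral force is −5 N, so I ease 0.3 mm to −x and twist in stages, watching the forces.

Request:
{"fn": "move_arm", "kwargs": {
  "plan": [
    {"x":0,"y":-0.0003,"z":0,"rx":0,"ry":0,"rz":0},
    {"x":0,"y":-0.0004,"z":0,"rx":0,"ry":0,"rz":5},
    {"x":0,"y":-0.0004,"z":0,"rx":0,"ry":0,"rz":10},
    {"x":0,"y":-0.0004,"z":0,"rx":0,"ry":0,"rz":15},
    {"x":0,"y":-0.0004,"z":0,"rx":0,"ry":0,"rz":20},
    {"x":0,"y":-0.0004,"z":0,"rx":0,"ry":0,"rz":20}
  ],
  "newtons": 55
}}

```text
clock: 21.92
tool_pos: [522.5, 68.5, 61.6]
eef_rot: [0.905, 0.425, 0.0, 0.001]
contact_force: [-6.1, -7.7, 11.9]
opening: 0.131
finger_force: 56.1
```

```bash
python3 st.py; python3 go.py 0 0 0 -19.6
```

```text
t 22.125 jig x y 0.27377366419002697 -12.272109269627787 z 61.56187888606858 F x y z -3.5793140671662207 -9.550994716128976 11.545836514442808 Mz -0.004401032162587009 q6 0.6746606415570658
[-0.386  -0.3588  0.0612] [  0.1    0.07 -20.04]
```

Request:
{"fn": "move_arm", "kwargs": {
  "plan": [
    {"x":-0.0002,"y":-0.0004,"z":0.0005,"rx":0,"ry":0,"rz":5},
    {"x":-0.0002,"y":-0.0004,"z":0.0005,"rx":0,"ry":0,"rz":10},
    {"x":-0.0002,"y":-0.0004,"z":0.0005,"rx":0,"ry":0,"rz":15},
    {"x":-0.0002,"y":-0.0004,"z":0.0005,"rx":0,"ry":0,"rz":20},
    {"x":-0.0002,"y":-0.0004,"z":0.0005,"rx":0,"ry":0,"rz":25},
    {"x":-0.0002,"y":-0.0004,"z":0.0005,"rx":0,"ry":0,"rz":25}
  ]
}}

```text
clock: 22.88
tool_pos: [522.7, 68.1, 61.4]
eef_rot: [0.976, 0.219, 0.001, 0.001]
contact_force: [-4.9, -9.5, 12.5]
opening: 0.134
finger_force: 56.4
```

```bash
python3 st.py; python3 go.py 0 0 0 -19.6
```

```text
t 23.075 jig x y 0.5947203696742146 -12.504943604430807 z 61.40908637289168 F x y z -1.6478143967420744 -10.242776457388834 12.12595982732627 Mz 0.014673777364693968 q6 1.1111606784301717
[-0.5016 -0.1625  0.0604] [ 2.000e-01  2.000e-02 -4.504e+01]
```

Request:
{"fn": "move_arm", "kwargs": {
  "plan": [
    {"x":-0.0001,"y":0.0001,"z":0,"rx":0,"ry":0,"rz":5},
    {"x":-0.0001,"y":0.0001,"z":0,"rx":0,"ry":0,"rz":10},
    {"x":-0.0001,"y":0.0001,"z":0,"rx":0,"ry":0,"rz":15},
    {"x":-0.0001,"y":0.0001,"z":0,"rx":0,"ry":0,"rz":20},
    {"x":-0.0001,"y":0.0001,"z":0,"rx":0,"ry":0,"rz":25},
    {"x":-0.0001,"y":0.0001,"z":0,"rx":0,"ry":0,"rz":25}
  ]
}}

```text
clock: 23.82
tool_pos: [522.7, 67.7, 61.5]
eef_rot: [1.0, 0.003, 0.001, 0.002]
contact_force: [-5.3, -9.9, 12.4]
opening: 0.132
finger_force: 56.1
```

```bash
python3 st.py; python3 go.py 0 0 0 -19.6
```

```text
t 24.025 jig x y 0.8179408143280869 -12.87363994195216 z 61.468106085200546 F x y z -0.9857437406997958 -11.629634031298886 12.807241480972854 Mz -0.010342671432591658 q6 1.5472254943097465
[-0.5233  0.0642  0.0604] [ 2.300e-01 -1.000e-02 -7.004e+01]
```

Request:
{"fn": "move_arm", "kwargs": {
  "plan": [
    {"x":-0.0001,"y":0.0002,"z":0,"rx":0,"ry":0,"rz":5},
    {"x":-0.0001,"y":0.0002,"z":0,"rx":0,"ry":0,"rz":10},
    {"x":-0.0001,"y":0.0003,"z":0,"rx":0,"ry":0,"rz":15},
    {"x":-0.0001,"y":0.0003,"z":0,"rx":0,"ry":0,"rz":20},
    {"x":-0.0001,"y":0.0003,"z":0,"rx":0,"ry":0,"rz":20}
  ]
}}

```text
clock: 24.65
tool_pos: [522.6, 67.4, 61.4]
eef_rot: [0.985, -0.171, 0.001, 0.001]
contact_force: [-4.3, -10.1, 12.7]
opening: 0.133
finger_force: 55.8
```

```bash
python3 st.py; python3 go.py 0 0 0 -19.6
```

```text
t 24.85 jig x y 0.8262591212904358 -13.223502147439968 z 61.4620157160903 F x y z -1.3333424141412118 -11.484576245672406 12.30195128147989 Mz -0.007754287598847446 q6 1.8956611264955299
[-0.4698  0.2389  0.0604] [ 2.500e-01 -6.000e-02 -9.003e+01]
```

Quarter turn done (90°). Let up gradually.

Request:
{"fn": "move_arm", "kwargs": {
  "plan": [
    {"x":0,"y":0,"z":-0.0005,"rx":0,"ry":0,"rz":0},
    {"x":0,"y":0,"z":-0.001,"rx":0,"ry":0,"rz":0},
    {"x":0,"y":0,"z":-0.0015,"rx":0,"ry":0,"rz":0},
    {"x":0,"y":0,"z":-0.002,"rx":0,"ry":0,"rz":0},
    {"x":0,"y":0,"z":-0.002,"rx":0,"ry":0,"rz":0}
  ]
}}

```text
clock: 25.48
tool_pos: [522.6, 67.4, 63.2]
eef_rot: [0.985, -0.171, 0.002, 0.001]
contact_force: [-3.2, -10.3, 9.9]
opening: 0.138
finger_force: 55.8
```

```bash
python3 st.py
```

```text
t 25.675 jig x y 0.811872252268172 -13.230961979688256 z 63.15185258726828 F x y z -0.06090059760499724 -10.711827498445123 9.638161064547516 Mz -0.007854746076553915 q6 1.8956879016560422
```

Request:
{"fn": "move_arm", "kwargs": {
  "plan": [
    {"x":0,"y":0,"z":-0.0004,"rx":0,"ry":0,"rz":0},
    {"x":0,"y":0,"z":-0.0008,"rx":0,"ry":0,"rz":0},
    {"x":0,"y":0,"z":-0.0012,"rx":0,"ry":0,"rz":0},
    {"x":0,"y":0,"z":-0.0012,"rx":0,"ry":0,"rz":0}
  ]
}}

```text
clock: 26.18
tool_pos: [522.5, 67.4, 63.5]
eef_rot: [0.985, -0.171, 0.002, 0.001]
contact_force: [-0.4, -10.1, 2.9]
opening: 0.13
finger_force: 55.9
```

```bash
python3 st.py
```

```text
t 26.375 jig x y 0.7392842695020047 -13.23360489831964 z 63.47461303383435 F x y z 3.2742849662411797 -9.804004583482678 2.7714897140033257 Mz -0.04065947573666261 q6 1.8956671270619738
```

Request:
{"fn": "move_arm", "kwargs": {
  "plan": [
    {"x":0,"y":0,"z":-0.0003,"rx":0,"ry":0,"rz":0},
    {"x":0,"y":0,"z":-0.0005,"rx":0,"ry":0,"rz":0},
    {"x":0,"y":0,"z":-0.0005,"rx":0,"ry":0,"rz":0}
  ]
}}

```text
clock: 26.75
tool_pos: [522.5, 67.4, 63.5]
eef_rot: [0.985, -0.171, 0.002, 0.001]
contact_force: [1.0, -10.9, -0.3]
opening: 0.132
finger_force: 55.8
```

```bash
python3 st.py
```

```text
t 26.95 jig x y 0.6986934844168867 -13.254103050145694 z 63.512878758537994 F x y z 4.268595955598475 -9.297767644532192 -0.6156513948738456 Mz -0.02971886361081147 q6 1.8956794429101569
```

The foot is clamped: z stops at 63.5 and the press load is gone. Release.

Request:
{"fn": "move_arm", "kwargs": {
  "plan": [
    {"x":0,"y":0,"z":0,"rx":0,"ry":0,"rz":0},
    {"x":0,"y":0,"z":0,"rx":0,"ry":0,"rz":0},
    {"x":0,"y":0,"z":0,"rx":0,"ry":0,"rz":0},
    {"x":0,"y":0,"z":0,"rx":0,"ry":0,"rz":0},
    {"x":0,"y":0,"z":0,"rx":0,"ry":0,"rz":0},
    {"x":0,"y":0,"z":0,"rx":0,"ry":0,"rz":0}
  ],
  "jaw": 0.5
}}

```text
clock: 27.7
tool_pos: [521.1, 69.2, 62.8]
eef_rot: [0.985, -0.171, -0.0, 0.0]
contact_force: [0.5, -0.1, -0.1]
opening: 0.498
finger_force: 0.0
```

```bash
python3 st.py
```

```text
t 27.9 jig x y -1.2095635501148427 -12.0337857713201 z 62.80289198715276 F x y z -0.12259839752354 0.0289623468444054 -0.2262032124700707 Mz 0.018671798545110835 q6 1.89566260549668
```

Request:
{"fn": "move_arm", "kwargs": {
  "plan": [
    {"x":0,"y":0,"z":-0.02,"rx":0,"ry":0,"rz":0},
    {"x":0,"y":0,"z":-0.05,"rx":0,"ry":0,"rz":0},
    {"x":0,"y":0,"z":-0.1,"rx":0,"ry":0,"rz":0},
    {"x":0,"y":0,"z":-0.15,"rx":0,"ry":0,"rz":0},
    {"x":0.02,"y":0.055,"z":-0.16,"rx":0,"ry":0,"rz":0},
    {"x":0.04,"y":0.11,"z":-0.16,"rx":0,"ry":0,"rz":0},
    {"x":0.06,"y":0.165,"z":-0.16,"rx":0,"ry":0,"rz":0},
    {"x":0.08,"y":0.22,"z":-0.16,"rx":0,"ry":0,"rz":0},
    {"x":0.1,"y":0.275,"z":-0.16,"rx":0,"ry":0,"rz":0},
    {"x":0.1,"y":0.275,"z":-0.16,"rx":0,"ry":0,"rz":0},
    {"x":0.1,"y":0.275,"z":-0.16,"rx":0,"ry":0,"rz":0},
    {"x":0.1,"y":0.275,"z":-0.16,"rx":0,"ry":0,"rz":0}
  ]
}}

```text
clock: 29.4
tool_pos: [523.0, -222.0, 222.8]
eef_rot: [0.985, -0.17, -0.0, -0.0]
contact_force: [0.5, 0.2, 0.6]
opening: 0.496
finger_force: 0.0
```

Run:
```python
from h import *
T,S=Cam("top"),Cam("side")
o=np.zeros((600,800,3),np.uint8)
o[:290,:400]=cv2.resize(T.im[150:295,210:410],(400,290),interpolation=3)
o[:300,400:]=cv2.resize(S.im[170:310,270:457],(400,300),interpolation=3)
o[300:,:400]=cv2.resize(T.im[190:240,230:297],(400,300),interpolation=3)
o[300:,400:]=cv2.resize(S.im[190:256,290:378],(400,300),interpolation=3)
cv2.imwrite("pics/end.png",o)
```

```text
(no output)
```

View pics/end.png

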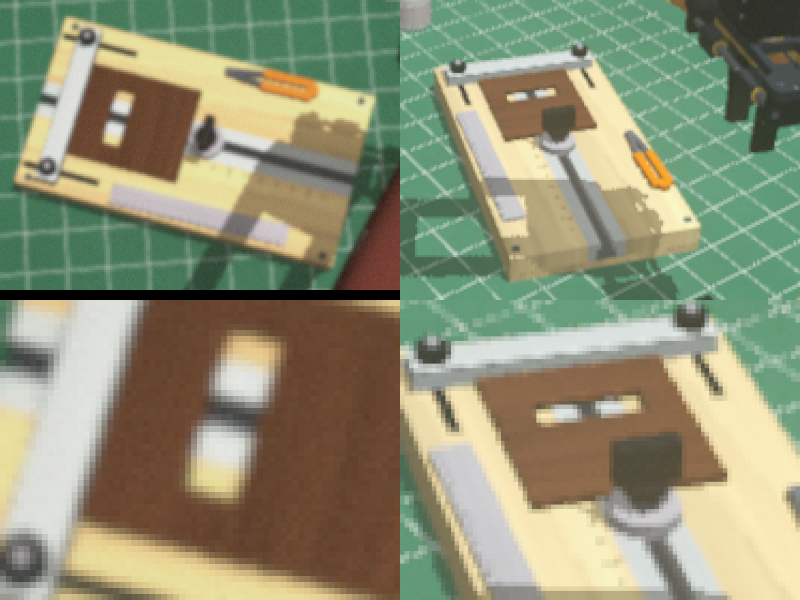

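The end picture shows the pattern flush and square against the fence (top crop: fence to pattern edge at about (85,110)). The stop stands upright at (205,137) with its grip across the slot and its collar at the pattern's tail. The rule and snips lie where they were. Hand in.

```bash
python3 -c "
from cell import arm
print(arm.close_job())"
```

```text
the job is handed in; nothing more can be done
None
```

The stop is locked in the jig track with the pattern pushed square against the fence, and the job is handed in at about 29.5 s; the hand-in gave no verdict, and I couldn't measure the nip force after letting go (the push was about 9 N just before).

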